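Drift a spring-loaded stage into line and lock it

ROBOT

A 7-joint arm with a two-finger parallel gripper is mounted at the origin on a cart in front of the work surface, level with it; the furniture and walls round the work are solid. World frame = base frame: x ahead of the robot, y to its left, z up, the work surface at z = 0. Lengths are in m, angles in rad, forces in N, time in s.
With the tool pointing down it reaches from about 0.4 to 0.85 m from the base axis. Payload 4.5 kg.
Tool frame: the origin (TCP) lies where the fingers leave the gripper's body, on its centre line; the fingertips stand 64 mm ahead of it and the grasp point (between the pads) lies 45 mm ahead of it; z points along the fingers, y is the line along which they close (so a half turn about z gives the same grasp; the last joint's range is limited). The gripper opens to 88 mm and grips with 3 to 60 N. Pads are 18 mm wide; open, the fingers measure 123 mm over their backs; the gripper's body (75 mm by 187 mm) begins 45 mm behind the grasp point.
Start: joints at [1.34, 0.689, -0.195, 1.565, 0.157, 0.902, -0.215], TCP at [0.164, -0.603, 0.303] pointing down, gripper open.
Joint ranges: [-3.01, 3.01], [-0.46, 2.08], [-1.47, 1.51], [0.13, 2.56], [-1, 4.14], [0.04, 2.09], [-2.66, 2.66]. Speed limits (rad/s): [2.57, 2.57, 3.14, 3.14, 3.14, 3.14, 3.14].

INTERFACE

Orientations are given as a unit quaternion [x, y, z, w].
In Python, from plant import r gives the robot as it stands.
- The arm moves only by the tool play_rows, never from a script. Its arguments are lists of equal length, an entry for each row: "translation": the shift along the tool's x, y, z in m, a list of three; "delta_rot": the turn, a rotation vector about the tool's x, y, z in degrees, a list of three; "grip": the opening, from -1 (shut) to 1 (fully open). In form: {"translation": [[x, y, z], ...], "delta_rot": [[rx, ry, rz], ...], "grip": [grip, ...]}. A call has 1 to 20 rows; each row shifts and turns the commanded pose from where the row before left it, along the tool's axes as they then stand; what a row does not reach is not made up. A row lasts 1/8 s, in which the tool goes at most 62.5 mm and 10.7 degrees, less where a joint would pass 70% of its speed; a pose out of reach is approached as far as the arm can. A call with a gripper value outside its range is refused whole. The fingers move at their own pace and stop on an object; "squeeze" is the grip in N (left out, the last holds). Time passes only in rows, so rows that do not move let the fingers close. It gives the time, the measured TCP pose, the force, the opening and the grip force at its end, in the units of the state.
- r.get_state(): the state, without advancing time (a new reading comes with each control period).
- r.snapshot(name): name is "scene" or "top" or "wrist"; returns the picture (384x512x3 uint8, blue, green, red); there is no depth.
- r.get_calibration(name): a dict with "intrinsics" (3x3 intrinsics, pixels), "eye" and "rotation" of the camera in the world. Camera axes: x right, y up, looking along -z (the intrinsics and any distortion apply to the point x, -y, -z); pixel columns grow to the right and rows downward; lengths in m; the calibration is good to about 2 mm. A picture is of the moment at which its call begins: read the wrist's pose just before it. get_calibration takes no time and is no camera call; for the wrist camera it gives the pose at the moment of the call.
- r.finish_job(): hands the job in; it is judged then, once.
Trained networks look in the newest picture that a camera, given by its name, has taken for a name from the list of things; names that differ only in an ending like _2 or _b are one class to them, and where a whole thing is asked for, a point or a joint stands for the part that bears it (a point fixed in the world has none). Each returns a list of dicts, best first, with "confidence" (0 to 1); they miss things now and then, are a little off and sometimes report something else, mostly with a low value. They report only what shows in the picture. A call takes as long as a camera call. They do not tell look-alikes from the thing itself.
- r.look_for(camera, target): "point" ([x, y, z] in m, in world coordinates, good to about 4 mm: the middle of the surface that is visible of it).
- r.silhouettes(camera, target): "pixels" (384x512 bool, what is visible of it).
The state is a dict: "clock": time; "q": joint angles; "qd": joint speeds; "joint_torque": joint torques, N m; "tool_pos": TCP position; "eef_rot": TCP orientation; "contact_force": force on the tool from outside, world axes, zero at the start; "moment": the same for the moment, N m; "opening": opening from 0.0 (shut) to 1.0 (fully open); "finger_force": force on a finger pad.
Only numpy, scipy, OpenCV 4.12 (cv2) and the standard library are available. Lean on these libraries where they do the work, as an engineer would, in place of code of your own. Each camera call takes 0.05 s, during which the arm holds its last target. There are 200 camera calls.

TASK

The instrument stage has to be locked for transport. Take the tapered drift pin out of its stand and push it down through the hole in the stage's sprung carriage and on into the offset hole of the base underneath, so that the carriage is pulled into line, until the pin's collar sits down on the carriage; let go of it. Then swing the forked keeper round the pin's neck, over the collar, up to its stop, and leave everything else standing where it is.

Things in the scene. Friction and masses are not known exactly. Their poses are not given: they have to be found in the camera images.
- stage: Fixed aluminium stage base, 90 (x) x 236 (y) x 42 mm, on a dark 118 x 250 mm foot plate. Origin on the bench under the base hole; axes as the world's at yaw 0. A 12 mm carriage plate on top slides along y and carries a white camera head (84 x 44 x 44 mm, top 100 mm above the bench, 98 mm from the hole towards +y). End plate 58 mm tall at y = -103 mm. Left or right of the drift's stand.
- base_hole (a point): Centre of the mouth of the round through hole in the base, in the base's top face, 42 mm above the bench; hole diameter 19.6 mm with a 1 mm chamfer, open down to the bench.
- carriage_hole (a point): Centre of the round through hole in the carriage plate, in the plate's top face, 56 mm above the bench; hole diameter 19.6 mm with a 1 mm chamfer; the plate is 12 mm thick and there is a 2 mm gap between it and the base. It travels with the carriage along the stage's y axis.
- carriage (a joint): Offset of the carriage (m) along the stage's +y: 0 = its hole straight above the base hole; 6 to 8.5 mm at the start, range -2 to 12 mm. A spring (500 N/m, free at 9 mm) pushes it to +y, with 1.5 N of friction: drawing it to 0 takes about 6 N and it goes back if not held.
- keeper (a joint): Angle (rad) of the dark forked keeper on the carriage: 0 = closed at its stop, arm along the stage's +y, 22 mm slot round the carriage hole's axis; grows counter-clockwise from above (arm towards -x) to 1.6; 1.0 to 1.5 at the start. Stays where left (0.04 N m). 5 mm thick, underside 64 mm above the bench: clears a seated drift's collar by 2 mm; an unseated drift blocks it.
- keeper_pivot (a point): Pivot axis of the keeper at its underside, 64 mm above the bench, 55 mm from the carriage hole's axis towards -y of the carriage.
- keeper_knob (a point): Top of the keeper's upright black round post, 12 mm diameter, 27 mm tall, 92 mm from the pivot along the arm; its top is 96 mm above the bench. The fork's open side faces clockwise, the way it closes; push the post clockwise, or pinch it from above.
- stand: Fixed grey plastic stand, block 64 x 64 x 60 mm on a foot plate 84 x 84 mm, with one upright hole of 23 mm in its middle. Origin on the bench below the hole.
- drift: Loose steel pin, 0.16 kg, tip down in the stand, its collar lying on the stand's top. Origin at its tip, z up along the pin. From the tip: taper from 5 to 18 mm diameter over 26 mm, straight 18 mm shank to 52 mm, collar 36 mm diameter to 58 mm, neck 14 mm to 78 mm, grip 20 mm diameter to 130 mm (top). Its tip is 8 mm above the bench in the stand, 4 mm when seated in the stage.
- drift_collar (a point): On the drift's axis, at the underside of its collar, 52 mm above the tip.
- jar: Bystander: jar 47 mm wide, 53 mm tall, screw lid, loose. Origin under its centre.
- small_bottle: Bystander: small dropper-sized bottle 31 mm wide, 67 mm tall, loose. Origin under its centre.
- slip_box: Bystander: flat carton 50 x 66 x 16 mm, loose. Origin under its centre.
- tape: Bystander: roll of tape 66 mm wide, 18 mm tall, loose. Origin under its centre.
Not all that is in view belongs to the job. What is meant by the drift is not green or orange, and is the smaller of those in its own colour.

How it is judged:
By the outcome, as a careful person would: the job done as asked, in the order asked, and still so for the second after the job is handed in, with the robot touching nothing.
It also fails if it takes over 72 s, if anything falls off the work surface, if the arm or the gripper's body presses on something with over 40 N, if the wrist force passes 120 N, or if a joint passes its speed limit or range.

## Working session

There is one attempt and no reset: what is moved stays moved. The work goes in short steps, Python scripts to look and compute and a tool call to move; the robot and the scene stay as the last step left them, time stands still between calls to the robot, and variables do not carry over. Pictures are saved under pics/ and viewed, at most 10 in all, crops included, and the job is handed in when it is done.

Besides the shell and the picture viewer there is one more tool, called in YAML: its name, and indented under it one key for each argument. play_rows: Moves the arm, as the interface text tells. Its arguments: {"type":"object","properties":{"translation":{"type":"array","items":{"type":"array","items":{"type":"number"}}},"delta_rot":{"type":"array","items":{"type":"array","items":{"type":"number"}}},"grip":{"type":"array","items":{"type":"number"}},"squeeze":{"type":"number"}},"required":["translation","delta_rot","grip"]}

```bash
mkdir -p pics; ls; cat > h.py <<'E'
import numpy as np, cv2
from plant import r
from scipy.spatial.transform import Rotation as R
def ray(cam,px,z):
    c=r.get_calibration(cam);K=np.array(c["intrinsics"]);d=np.linalg.inv(K)@[px[0],px[1],1]
    d=np.array(c["rotation"])@[d[0],-d[1],-d[2]];e=np.array(c["eye"]);return e+d*(z-e[2])/d[2]
def proj(cam,p):
    c=r.get_calibration(cam);v=np.array(c["rotation"]).T@(np.array(p)-np.array(c["eye"]))
    q=np.array(c["intrinsics"])@[v[0],-v[1],-v[2]];return q[:2]/q[2]
E
python3 - <<'E'
from h import *
s=r.get_state();print(s)
for n in("scene","top"):
    im=r.snapshot(n);cv2.imwrite(f"pics/{n}0.png",im)
    c=r.get_calibration(n);print(n,c)
    for t in("drift","stage","stand","keeper_knob","carriage_hole","keeper_pivot","drift_collar","jar","small_bottle","slip_box","tape"):
        for o in r.look_for(n,t):print(t,np.round(o["point"],3),round(o["confidence"],2),np.round(proj(n,o["point"])))
a=cv2.imread("pics/scene0.png");b=cv2.imread("pics/top0.png");cv2.imwrite("pics/top0b.png",cv2.resize(b,(768,576)));cv2.imwrite("pics/scene0b.png",cv2.resize(a,(768,576)))
E
```

```text
pics
{'clock': 0.0, 'q': array([ 1.33978732,  0.68995728, -0.19452073,  1.56632517,  0.15728261,
        0.90250234, -0.21508453]), 'qd': array([-0.00063554,  0.00053624,  0.00070206,  0.00035484, -0.00020194,
        0.00048   ,  0.00113807]), 'joint_torque': array([ 1.51059010e-05, -5.27564549e+01, -1.26726028e+00, -1.53429562e+01,
       -5.27778617e-02,  6.43584921e-03,  1.63317918e-04]), 'tool_pos': array([ 0.16341184, -0.60273211,  0.30193179]), 'eef_rot': array([ 9.91240847e-01,  1.32063512e-01, -1.76116709e-04, -8.83721510e-04]), 'contact_force': array([ 0.3951587 ,  0.46200519, -0.67006059]), 'moment': array([-0.0252823 , -0.02093861,  0.00262974]), 'finger_force': 0.0, 'opening': 0.9998509232133301}
scene {'intrinsics': array([[409.63988276,   0.        , 249.85037557],
       [  0.        , 409.63988276, 192.43693484],
       [  0.        ,   0.        ,   1.        ]]), 'eye': array([-0.18276394,  0.73559479,  0.84565741]), 'rotation': array([-0.17872906,  0.42383372,  0.8124684 , -0.35821223])}Traceback (most recent call last):
  File "<stdin>", line 7, in <module>
  File "h.py", line 8, in proj
    c=r.get_calibration(cam);v=np.array(c["rotation"]).T@(np.array(p)-np.array(c["eye"]))
                               ~~~~~~~~~~~~~~~~~~~~~~~~~^^~~~~~~~~~~~~~~~~~~~~~~~~~~~~~~~
ValueError: matmul: Input operand 1 has a mismatch in its core dimension 0, with gufunc signature (n?,k),(k,m?)->(n?,m?) (size 3 is different from 4)
```

```bash
sed -i 's/np.array(c\["rotation"\])/R.from_quat(c["rotation"]).as_matrix()/' h.py
python3 - <<'E'
from h import *
for n in("scene","top"):
    im=r.snapshot(n);cv2.imwrite(f"pics/{n}0b.png",cv2.resize(im,(768,576)));cv2.imwrite(f"pics/{n}0.png",im)
    c=r.get_calibration(n);print(n,c)
    for t in("drift","stage","stand","keeper_knob","carriage_hole","keeper_pivot","drift_collar","jar","small_bottle","slip_box","tape"):
        for o in r.look_for(n,t):print(t,np.round(o["point"],3),round(o["confidence"],2),np.round(proj(n,o["point"])))
E
```

```text
scene {'intrinsics': array([[409.63988276,   0.        , 249.85037557],
       [  0.        , 409.63988276, 192.43693484],
       [  0.        ,   0.        ,   1.        ]]), 'eye': array([-0.18276394,  0.73559479,  0.84565741]), 'rotation': array([-0.17872906,  0.42383372,  0.8124684 , -0.35821223])}
drift [0.502 0.104 0.089] 0.92 [246. 220.]
drift [0.467 0.19  0.089] 0.85 [231. 239.]
drift [0.514 0.324 0.071] 0.85 [182. 258.]
drift [0.581 0.211 0.097] 0.45 [200. 221.]
stage [ 0.563 -0.134  0.057] 0.59 [286. 189.]
stand [0.58  0.209 0.096] 0.63 [201. 221.]
stand [0.567 0.22  0.034] 0.62 [201. 241.]
carriage_hole [ 0.574 -0.144  0.057] 0.64 [285. 187.]
carriage_hole [ 0.544 -0.22   0.073] 0.18 [307. 178.]
drift_collar [0.469 0.19  0.094] 0.9 [231. 237.]
drift_collar [0.499 0.109 0.086] 0.87 [245. 222.]
drift_collar [0.584 0.217 0.094] 0.67 [198. 222.]
drift_collar [0.516 0.321 0.068] 0.54 [182. 258.]
jar [ 0.368 -0.018  0.047] 0.58 [307. 235.]
small_bottle [ 0.545 -0.219  0.072] 0.67 [307. 179.]
small_bottle [ 0.736 -0.016  0.032] 0.44 [226. 187.]
slip_box [ 0.392 -0.369  0.02 ] 0.7
[... 750 characters left out ...]
[329. 195.]
carriage_hole [ 0.582 -0.162  0.052] 0.96 [308. 187.]
keeper_pivot [0.577 0.188 0.06 ] 0.75 [207. 190.]
keeper_pivot [ 0.551 -0.229  0.068] 0.48 [329. 195.]
keeper_pivot [ 0.578 -0.169  0.056] 0.42 [311. 188.]
drift_collar [0.421 0.391 0.017] 0.71 [151. 237.]
drift_collar [0.59  0.203 0.064] 0.61 [203. 186.]
drift_collar [0.488 0.323 0.066] 0.61 [167. 216.]
drift_collar [0.495 0.096 0.075] 0.54 [234. 213.]
drift_collar [0.468 0.164 0.079] 0.52 [213. 221.]
jar [ 0.379 -0.031  0.051] 0.59 [272. 247.]
small_bottle [ 0.738 -0.027  0.043] 0.57 [269. 145.]
slip_box [ 0.399 -0.376  0.018] 0.5 [371. 240.]
tape [0.422 0.39  0.016] 0.71 [151. 237.]
tape [0.585 0.204 0.064] 0.26 [202. 188.]
```

View pics/scene0b.png

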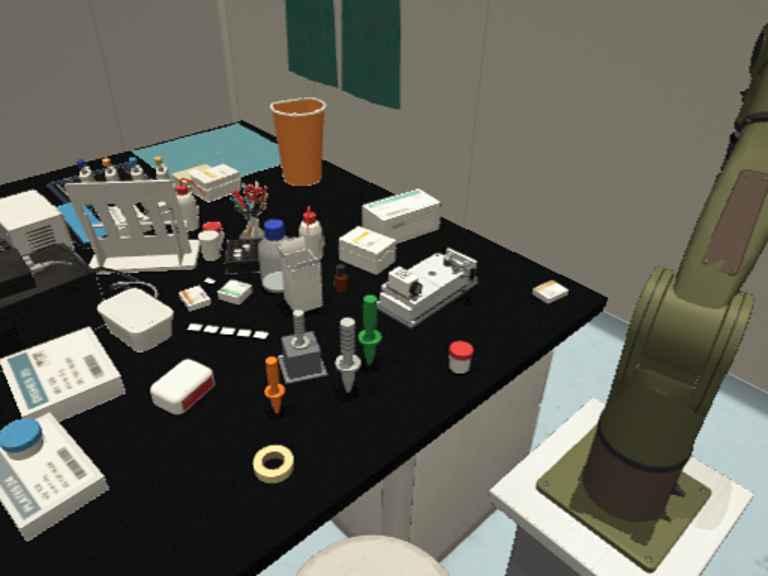

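View pics/top0b.png

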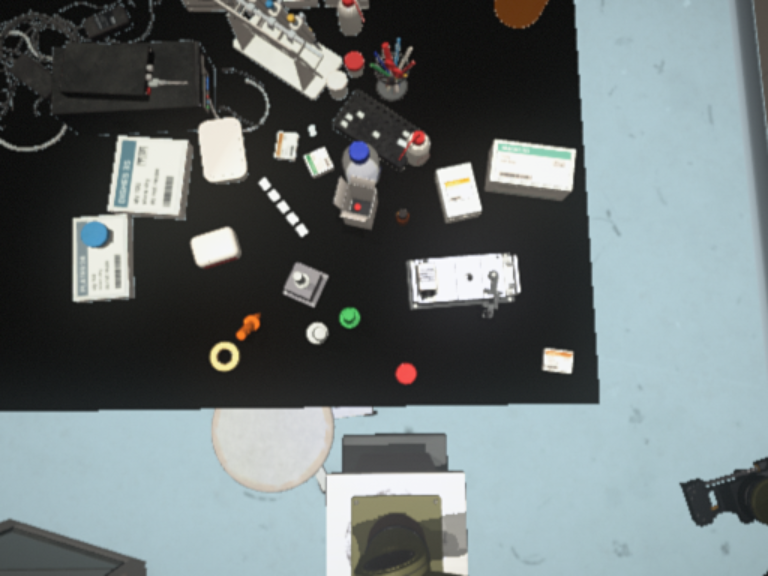

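Candidates in the scene picture (768-wide pixels): grey pin in the stand (298,328), a larger loose-standing grey pin (347,355), a green pin (370,328) and an orange pin (273,385). The stage with its white head is at (430,287), and the stage's +y side (head) points left in the top view. By description, the pin in the stand is the smaller grey one. I'll check this in a crop.

```bash
python3 - <<'E'
from h import *
a=cv2.imread("pics/scene0.png")[190:285,160:270];cv2.imwrite("pics/crop.png",cv2.resize(a,None,fx=5,fy=5,interpolation=cv2.INTER_CUBIC))
s=r.get_state();M=R.from_quat(s["eef_rot"]).as_matrix()
print(M.T@(np.array([.54,-.17,.36])-s["tool_pos"]),np.degrees(np.arctan2(M[1,0],M[0,0])))
c=r.get_calibration("wrist");print(c, M.T@(c["eye"]-s["tool_pos"]),M.T@R.from_quat(c["rotation"]).as_matrix())
E
```

```text
[ 0.47668106 -0.31963782 -0.05728889] 15.168516939823936
{'intrinsics': array([[270.4176242 ,   0.        , 248.29141605],
       [  0.        , 270.4176242 , 195.72344729],
       [  0.        ,   0.        ,   1.        ]]), 'eye': array([ 0.22850284, -0.58420192,  0.38504335]), 'rotation': array([-0.10514831,  0.08091351, -0.60218297,  0.78725632])} [ 0.06765686 -0.00137166 -0.0823237 ] [[-1.50888597e-06  9.64792447e-01  2.63012421e-01]
 [ 9.99999683e-01 -2.08041808e-04  7.68884033e-04]
 [ 7.96531088e-04  2.63012338e-01 -9.64792141e-01]]
```

View pics/crop.png

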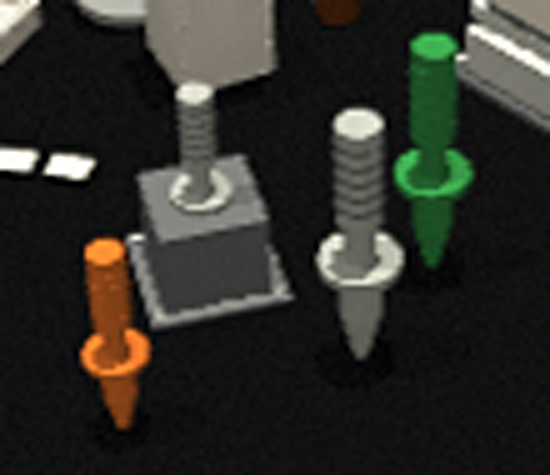

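The crop confirms it: the pin in the stand (195,140 in the crop) is smaller than the loose-standing grey one (358,230). Moving over the stage first to measure it with the wrist camera.

play_rows:
  translation:
    - [0,0,0]
    - [0,0,0]
    - [0.035,-0.036,0.005]
    - [0.035,-0.036,0.005]
    - [0.035,-0.036,0.005]
    - [0.035,-0.036,0.005]
    - [0.035,-0.036,0.005]
    - [0.035,-0.036,0.005]
    - [0.035,-0.036,0.005]
    - [0.035,-0.036,0.005]
    - [0.035,-0.036,0.005]
    - [0.035,-0.036,0.005]
    - [0.035,-0.036,0.005]
    - [0.032,-0.037,0.007]
    - [0,0,0]
    - [0,0,0]
  delta_rot:
    - [0,0,7.6]
    - [0,0,7.6]
    - [0,0,0]
    - [0,0,0]
    - [0,0,0]
    - [0,0,0]
    - [0,0,0]
    - [0,0,0]
    - [0,0,0]
    - [0,0,0]
    - [0,0,0]
    - [0,0,0]
    - [0,0,0]
    - [0,0,0]
    - [0,0,0]
    - [0,0,0]
  grip: [1,1,1,1,1,1,1,1,1,1,1,1,1,1,1,1]

```text
clock: 3.3
tool_pos: [0.5803, -0.1711, 0.2406]
eef_rot: [1.0, -0.0, -0.0, 0.0]
contact_force: [-0.5, -1.1, -0.8]
opening: 1.001
finger_force: 0.0
```

```bash
python3 - <<'E'
from h import *
s=r.get_state();print(s["clock"],s["tool_pos"],s["eef_rot"])
im=r.snapshot("wrist");cv2.imwrite("pics/w1.png",im);cv2.imwrite("pics/w1b.png",cv2.resize(im,(800,600),interpolation=cv2.INTER_CUBIC))
np.save("w1cal.npy",r.get_calibration("wrist"),allow_pickle=True)
for t in("stage","keeper_knob","carriage_hole","keeper_pivot","keeper"):
    for o in r.look_for("wrist",t):print(t,np.round(o["point"],4),round(o["confidence"],2),np.round(proj("wrist",o["point"])))
E
```

```text
3.3 [ 0.58031838 -0.17108605  0.24062825] [ 9.99999737e-01 -3.90956808e-04 -4.09406416e-04  4.53199358e-04]
stage [ 0.5998 -0.1727  0.0557] 0.77 [250. 171.]
keeper_knob [ 0.5544 -0.2317  0.072 ] 0.83 [310. 219.]
carriage_hole [ 0.5937 -0.1573  0.0607] 0.91 [235. 178.]
keeper_pivot [ 0.5558 -0.2314  0.068 ] 0.97 [309. 217.]
keeper [ 0.5568 -0.2273  0.0725] 0.98 [307. 218.]
```

View pics/w1b.png

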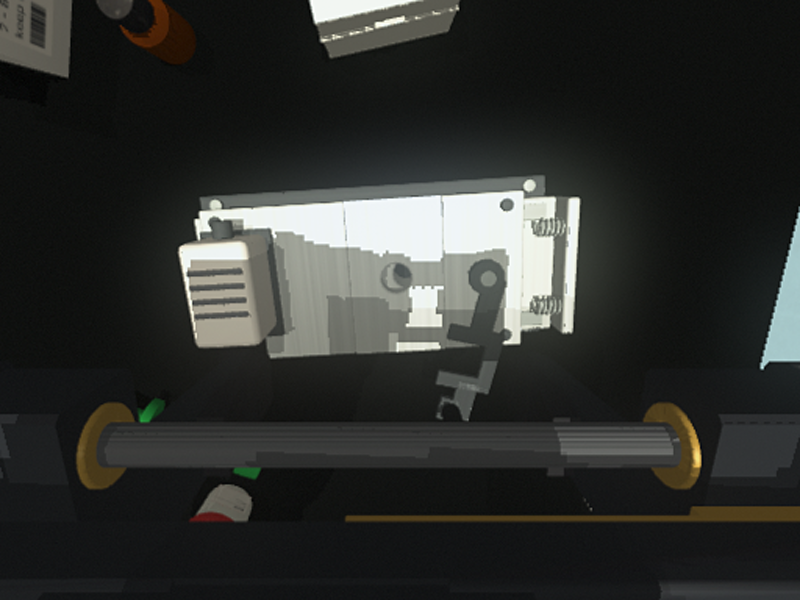

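The wrist picture (800-wide) shows the hole at (397,277), the keeper pivot at (487,278), the keeper arm running down to about (460,410) and the head at left (228,290). Stage yaw is about +3°. I'll zoom in for precise pixels.

```bash
python3 - <<'E'
from h import *
im=cv2.imread("pics/w1.png");a=im[150:275,225:345];a=cv2.resize(a,None,fx=4.8,fy=4.8,interpolation=cv2.INTER_CUBIC)
a=np.clip(255*(a/255.)**.6,0,255).astype(np.uint8);cv2.imwrite("pics/w1c.png",a)
# foot plate / carriage edges for yaw, from hand pixels
P=lambda p,z:ray("wrist",np.array(p)/1.5625,z)
print(P((397,277),.056),P((487,278),.069))
s=r.silhouettes("wrist","carriage_hole")
for o in s:
    ys,xs=np.nonzero(o["pixels"]);print(o["confidence"],len(xs),xs.mean(),ys.mean(),xs.min(),xs.max(),ys.min(),ys.max())
E
```

```text
[ 0.59385137 -0.17590248  0.056     ] [ 0.59571372 -0.23077569  0.069     ]
0.87 21538 232.01741108738045 179.33034636456495 114 336 121 269
```

View pics/w1c.png

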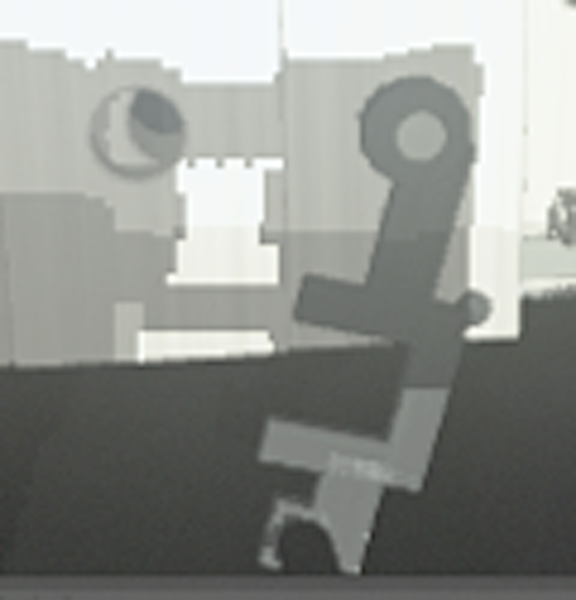

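```bash
python3 - <<'E'
from h import *
P=lambda p,z:ray("wrist",np.array(p)/1.5625,z)
for a,b,z in(((270,357),(520,343),.056),((205,212),(523,191),.056),((200,197),(543,177),.006)):
    v=P(a,z)-P(b,z);print(np.degrees(np.arctan2(-v[0],v[1])))
h=ray("wrist",(253.4,177.1),.056);pv=ray("wrist",(312.4,177.8),.071);print(h,pv)
yaw=np.radians(3.2);Y=np.array([-np.sin(yaw),np.cos(yaw),0])
for d in(5,6,7,8,9):
    b=h-d*1e-3*Y;b[2]=.042;print(d,[np.round((proj("wrist",b+np.array(e)*.0098)-[225,150]+.4)*4.8,1) for e in((0,0,0),(0,1,0),(1,0,0),(-1,0,0))])
print(proj("wrist",h),(proj("wrist",h)-[225,150]+.4)*4.8)
# keeper angle: arm point at crop (440,250) centre of arm, z .069
k=ray("wrist",(225+417/4.8-.4,150+240/4.8-.4),.069)
v=k-ray("wrist",(312.4,177.8),.069);print(k,"ang",np.arctan2(-v[0],v[1])-yaw)
E
```

```text
3.3210776019705555
3.5548426854182327
3.0989145717949955
[ 0.59418669 -0.17491047  0.056     ] [ 0.59640994 -0.23066088  0.071     ]
5 [array([159.8, 118.2]), array([115.2, 118.3]), array([160.2,  73.8]), array([159.5, 161.7])]
6 [array([164.4, 117.9]), array([119.8, 118. ]), array([164.7,  73.6]), array([164. , 161.5])]
7 [array([168.9, 117.7]), array([124.3, 117.7]), array([169.3,  73.3]), array([168.5, 161.2])]
8 [array([173.5, 117.4]), array([128.9, 117.5]), array([173.9,  73. ]), array([173., 161.])]
9 [array([178. , 117.1]), array([133.4, 117.2]), array([178.5,  72.8]), array([177.5, 160.7])]
[253.4 177.1] [138.24 132.  ]
[ 0.57429143 -0.23154882  0.069     ] ang 1.533697833155558
```

play_rows:
  translation:
    - [0,-0.02,-0.05]
    - [0,-0.06,-0.01]
    - [0,-0.06,0]
    - [0,-0.06,0]
    - [0,-0.06,0]
    - [0,-0.06,0]
    - [0,-0.05,0.02]
    - [0,0,0.02]
    - [0,0,0]
    - [0,0,0]
  delta_rot:
    - [0,0,0]
    - [0,0,0]
    - [0,0,0]
    - [0,0,0]
    - [0,0,0]
    - [0,0,0]
    - [0,0,0]
    - [0,0,0]
    - [0,0,0]
    - [0,0,0]
  grip: [1,1,1,1,1,1,1,1,1,1]

```text
clock: 4.9
tool_pos: [0.5816, 0.1983, 0.2614]
eef_rot: [1.0, -0.001, 0.001, 0.0]
contact_force: [0.1, -0.5, 0.6]
opening: 1.0
finger_force: 0.0
```

```bash
python3 - <<'E'
from h import *
s=r.get_state();print(s["clock"],s["tool_pos"])
im=r.snapshot("wrist");cv2.imwrite("pics/w2.png",im);cv2.imwrite("pics/w2b.png",cv2.resize(im,(800,600),interpolation=cv2.INTER_CUBIC))
for t in("drift","stand"):
    for o in r.look_for("wrist",t):print(t,np.round(o["point"],4),round(o["confidence"],2),np.round(proj("wrist",o["point"])))
E
```

```text
4.9 [0.5815988  0.19830833 0.26143359]
drift [0.4679 0.1346 0.0322] 0.74 [299. 268.]
drift [0.3935 0.3488 0.0172] 0.73 [144. 310.]
drift [0.5983 0.2099 0.1145] 0.63 [237. 183.]
drift [0.4794 0.0165 0.0277] 0.47 [391. 258.]
stand [0.6067 0.2066 0.0611] 0.63 [242. 164.]
```

View pics/w2b.png

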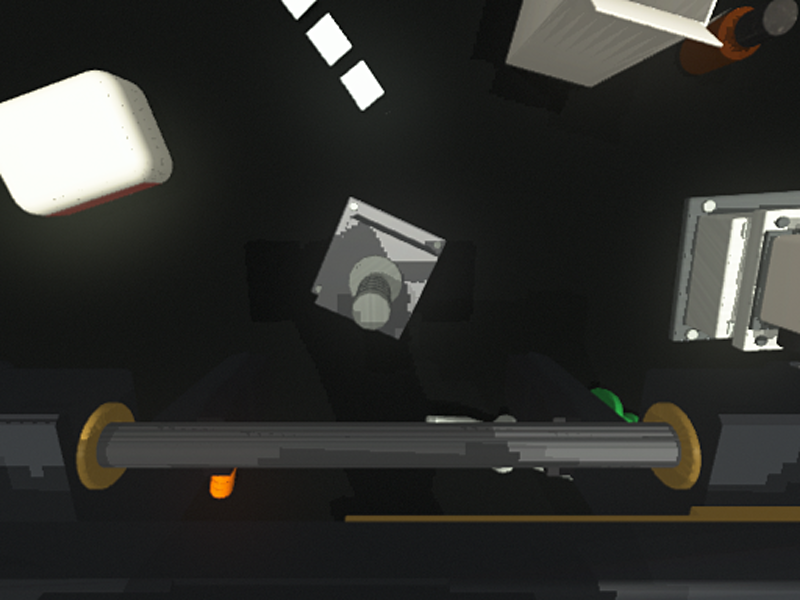

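The wrist picture shows the stand with the small grey pin: its top disc is centred at about (371,309) and its collar at (376,279), in 800-wide pixels.

```bash
python3 - <<'E'
from h import *
s=r.get_state()
for p,z in(((371,309),.138),((376,279),.066)):print(ray("wrist",np.array(p)/1.5625-.2,z)-s["tool_pos"],ray("wrist",np.array(p)/1.5625-.2,z))
a=cv2.imread("pics/w2.png")[165:220,215:260];g=cv2.cvtColor(a,cv2.COLOR_BGR2GRAY)
_,b=cv2.threshold(g,0,255,cv2.THRESH_OTSU);print(g[25:43:2,10:34:1])
# tall box height guess via top cam
E
```

```text
[ 0.00977058  0.01030189 -0.12373626] [0.59142812 0.2089799  0.138     ]
[ 0.01060843  0.00986416 -0.19573626] [0.59226597 0.20854217 0.066     ]
[[ 75  74  76  96 119 145 146 148 148 150 150 143 142 149 151 145 145 145
  139 122  93  86  81  63]
 [ 70  79 104 136 149 147 146 145 147 149 148 142 142 149 150 145 143 143
  141 140 143 136 110  76]
 [ 79 120 145 148 147 144 144 143 145 148 149 142 140 148 148 144 142 142
  141 139 142 145 136 103]
 [ 86 141 145 145 145 144 144 143 145 146 147 140 139 146 147 141 140 140
  140 139 142 144 141 124]
 [ 84 123 146 147 147 147 143 142 143 146 146 140 138 144 147 143 140 140
  139 138 141 143 141 138]
 [ 88 108 109 109 108 115 144 142 143 145 146 139 138 144 145 142 139 139
  139 138 141 144 141 131]
 [ 75 100 111 111 108 116 144 141 140 144 147 140 137 144 146 142 139 139
  139 137 139 144 141 127]
 [ 47  72 107 110 109 117 144 141 141 145 146 140 137 142 146 142 140 139
  139 137 140 144 137 103]
 [ 25  25  50  94 112 111 117 114 115 117 119 115 112 116 118 116 114 114
  113 113 114 109  75  67]]
```

play_rows:
  translation:
    - [0.01,-0.0104,0]
    - [0,0,0.04]
    - [0,0,0.04]
    - [0,0,0.0165]
    - [0,0,0]
    - [0,0,0]
    - [0,0,0]
    - [0,0,0]
    - [0,0,0]
    - [0,0,0]
  delta_rot:
    - [0,0,0]
    - [0,0,0]
    - [0,0,0]
    - [0,0,0]
    - [0,0,0]
    - [0,0,0]
    - [0,0,0]
    - [0,0,0]
    - [0,0,0]
    - [0,0,0]
  grip: [1,1,1,1,1,-1,-1,-1,-1,-1]
  squeeze: 45

```text
clock: 6.3
tool_pos: [0.591, 0.21, 0.1643]
eef_rot: [1.0, -0.0, 0.0, 0.0]
contact_force: [1.2, -0.0, 0.6]
opening: 0.456
finger_force: 0.0
```

play_rows:
  translation:
    - [0,0,0]
    - [0,0,0]
    - [0,0,0]
    - [0,0,0]
    - [0,0,0]
  delta_rot:
    - [0,0,0]
    - [0,0,0]
    - [0,0,0]
    - [0,0,0]
    - [0,0,0]
  grip: [-1,-1,-1,-1,-1]

```text
clock: 6.92
tool_pos: [0.5909, 0.21, 0.1641]
eef_rot: [1.0, -0.0, -0.0, 0.0]
contact_force: [-0.7, -0.2, -2.0]
opening: 0.214
finger_force: 44.7
```

play_rows:
  translation:
    - [0,0,-0.03]
    - [0,0,-0.05]
    - [0,0,-0.055]
    - [0,0.04,-0.015]
    - [0,0.055,0]
    - [0,0.055,0]
    - [0,0.055,0]
    - [0,0.055,0]
    - [0,0.055,0]
    - [0.0024,0.045,0]
    - [0,0.028,0]
    - [0,0,0.03]
    - [0,0,0.03]
    - [0,0,0.028]
    - [0,0,0]
    - [0,0,0]
  delta_rot:
    - [0,0,0]
    - [0,0,0]
    - [0,0,0]
    - [0,0,0]
    - [0,0,0]
    - [0,0,0]
    - [0,0,0]
    - [0,0,0]
    - [0,0,0]
    - [0,0,0]
    - [0,0,0]
    - [0,0,0]
    - [0,0,0]
    - [0,0,0]
    - [0,0,0]
    - [0,0,0]
  grip: [-1,-1,-1,-1,-1,-1,-1,-1,-1,-1,-1,-1,-1,-1,-1,-1]

```text
clock: 8.93
tool_pos: [0.5938, -0.1782, 0.2272]
eef_rot: [1.0, -0.0, 0.001, 0.0]
contact_force: [0.1, -0.5, -0.8]
opening: 0.218
finger_force: 44.6
```

```bash
python3 - <<'E'
from h import *
s=r.get_state();print(s["clock"],s["tool_pos"],s["eef_rot"],s["opening"],s["contact_force"])
t=s["tool_pos"];tip=t+[.001,0,-.156];hole=np.array([.5942,-.1749,.056])
im=r.snapshot("wrist");cv2.imwrite("pics/w3.png",im)
o=np.array([205,120]);
print("tip exp",(proj("wrist",tip)-o+.4)*6,"hole",(proj("wrist",hole)-o+.4)*6, "collar",(proj("wrist",tip+[0,0,.058])-o+.4)*6)
cv2.imwrite("pics/w3b.png",cv2.resize(im[120:220,205:335],None,fx=6,fy=6,interpolation=cv2.INTER_CUBIC))
E
```

```text
8.925 [ 0.59378119 -0.17818779  0.22716045] [ 9.99999671e-01 -2.26239355e-04  7.42631198e-04  2.35481543e-04] 0.21841209217769217 [ 0.1464554  -0.53503243 -0.82774219]
tip exp [271.39406492 467.69930357] hole [250.58992729 446.13067623] collar [273.98370723 598.815396  ]
```

View pics/w3b.png

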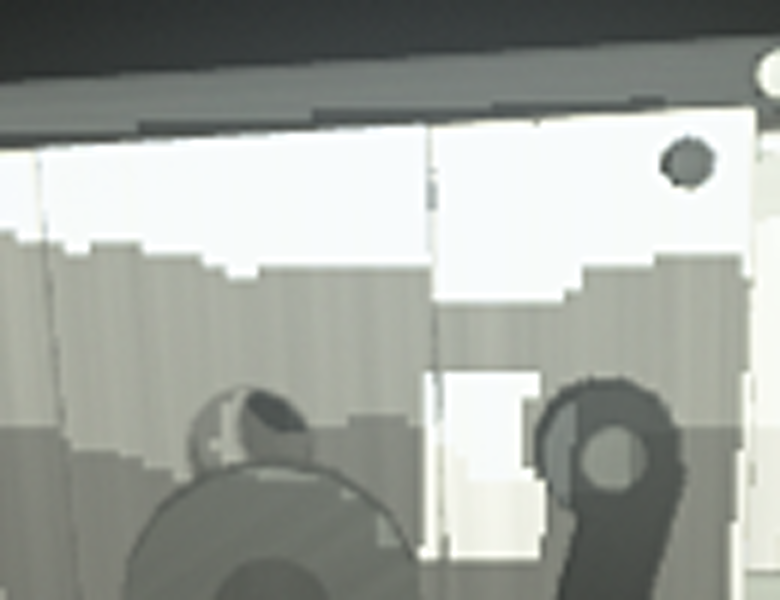

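The hole centre is at (251,449) in the crop, expected (251,446). The collar is centred at x≈272, expected 274. Alignment is good, so I'll lower into the carriage hole and shift towards the base hole.

play_rows:
  translation:
    - [0,0,0.01]
    - [0,0,0.01]
    - [0,0,0.005]
    - [0.0002,0.0022,0]
    - [0.0001,0.0023,0]
    - [0,0,0.005]
    - [0,0,0.005]
    - [0,0,0]
  delta_rot:
    - [0,0,0]
    - [0,0,0]
    - [0,0,0]
    - [0,0,0]
    - [0,0,0]
    - [0,0,0]
    - [0,0,0]
    - [0,0,0]
  grip: [-1,-1,-1,-1,-1,-1,-1,-1]

```text
clock: 9.98
tool_pos: [0.5938, -0.1816, 0.1908]
eef_rot: [1.0, 0.0, 0.0, -0.001]
contact_force: [1.2, 3.3, -1.7]
opening: 0.218
finger_force: 44.7
```

play_rows:
  translation:
    - [0,0,0.005]
    - [0,0,0.005]
    - [0,0,0]
  delta_rot:
    - [0,0,0]
    - [0,0,0]
    - [0,0,0]
  grip: [-1,-1,-1]

```text
clock: 10.35
tool_pos: [0.5935, -0.182, 0.1805]
eef_rot: [1.0, -0.0, -0.0, -0.0]
contact_force: [1.0, 4.7, -3.0]
opening: 0.212
finger_force: 44.7
```

play_rows:
  translation:
    - [0,0.001,0.003]
    - [0,0,0.004]
    - [0,0,0]
  delta_rot:
    - [0,0,0]
    - [0,0,0]
    - [0,0,0]
  grip: [-1,-1,-1]

```text
clock: 10.72
tool_pos: [0.5936, -0.1832, 0.1739]
eef_rot: [1.0, -0.0, -0.0, -0.0]
contact_force: [2.1, 5.8, -1.6]
opening: 0.211
finger_force: 44.7
```

play_rows:
  translation:
    - [0.0003,0.0002,0.003]
    - [0,0,0.003]
    - [0,0,0]
  delta_rot:
    - [0,0,0]
    - [0,0,0]
    - [0,0,0]
  grip: [-1,-1,-1]

```text
clock: 11.1
tool_pos: [0.5939, -0.1833, 0.1681]
eef_rot: [1.0, -0.0, -0.0, -0.0]
contact_force: [1.7, 4.7, -1.2]
opening: 0.212
finger_force: 44.7
```

play_rows:
  translation:
    - [0.0002,0,0.004]
    - [0,0,0.004]
    - [0,0,0.001]
    - [0,0,0]
  delta_rot:
    - [0,0,0]
    - [0,0,0]
    - [0,0,0]
    - [0,0,0]
  grip: [-1,-1,-1,-1]

```text
clock: 11.6
tool_pos: [0.5942, -0.1835, 0.1597]
eef_rot: [1.0, -0.0, 0.0, -0.0]
contact_force: [-0.0, 4.0, 3.1]
opening: 0.214
finger_force: 44.8
```

play_rows:
  translation:
    - [0,0,0.0015]
    - [0,0,0.0015]
    - [0,0,0]
  delta_rot:
    - [0,0,0]
    - [0,0,0]
    - [0,0,0]
  grip: [-1,-1,-1]

```text
clock: 11.98
tool_pos: [0.5945, -0.1845, 0.1593]
eef_rot: [1.0, -0.001, 0.001, 0.001]
contact_force: [-4.0, 5.7, 20.1]
opening: 0.215
finger_force: 45.0
```

play_rows:
  translation:
    - [0,-0.0005,-0.0025]
    - [0,0,0]
    - [0,0,0]
    - [0,0,0]
    - [0,0,0]
    - [0,0,0]
    - [0,0,-0.02]
    - [0,0,-0.03]
    - [0,0,-0.04]
    - [0,0,0]
  delta_rot:
    - [0,0,0]
    - [0,0,0]
    - [0,0,0]
    - [0,0,0]
    - [0,0,0]
    - [0,0,0]
    - [0,0,0]
    - [0,0,0]
    - [0,0,0]
    - [0,0,0]
  grip: [-1,-0.1,-0.1,-0.1,-0.1,-0.1,-0.1,-0.1,-0.1,-0.1]

```text
clock: 13.22
tool_pos: [0.5958, -0.1839, 0.2519]
eef_rot: [1.0, -0.0, 0.003, 0.001]
contact_force: [0.2, 0.9, -0.7]
opening: 0.448
finger_force: 0.0
```

play_rows:
  translation:
    - [-0.04,0.015,-0.01]
    - [-0.04,0.015,0]
    - [0,0,0]
    - [0,0,0]
  delta_rot:
    - [0,0,0]
    - [0,0,0]
    - [0,0,0]
    - [0,0,0]
  grip: [-0.1,-0.1,-0.1,-0.1]

```text
clock: 13.72
tool_pos: [0.5145, -0.2128, 0.2583]
eef_rot: [1.0, -0.0, 0.0, -0.0]
contact_force: [0.4, -0.5, -0.2]
opening: 0.45
finger_force: 0.0
```

```bash
python3 - <<'E'
from h import *
s=r.get_state();print(s["clock"],s["tool_pos"],s["q"])
im=r.snapshot("wrist");cv2.imwrite("pics/w4.png",im)
yaw=np.radians(3.3);c,sn=np.cos(yaw),np.sin(yaw);Y=np.array([-sn,c,0]);X=np.array([c,sn,0])
h=np.array([.5945,-.1835,0]);pv=h-.055*Y
o=np.array([205,90])
f=lambda p:np.round((proj("wrist",p)-o+.4)*5)
print("pivot",f(pv+[0,0,.07]),"top of pin",f(h+[0,0,.134]),"collar",f(h+[0,0,.062]))
for a in(1.0,1.1,1.2,1.3,1.4,1.5):
    u=-np.sin(a)*X+np.cos(a)*Y;k=pv+.092*u;print(a,k,f(k+[0,0,.096]),f(k+[0,0,.069]),f(pv+.055*u+[0,0,.069]))
for q in r.look_for("wrist","keeper_knob"):print(q["point"],q["confidence"],f(q["point"]))
cv2.imwrite("pics/w4b.png",cv2.resize(im[90:210,205:365],None,fx=5,fy=5,interpolation=cv2.INTER_CUBIC))
E
```

```text
13.725 [ 0.51451525 -0.21280099  0.25829345] [ 0.32348841  0.65637719 -0.02298439  1.82600183  0.02188111  0.65932242
 -1.28287515]
pivot [364.  79.] top of pin [30. 75.] collar [80. 98.]
1.0 [ 0.51751768 -0.19323975  0.        ] [125. 521.] [134. 487.] [222. 331.]
1.1 [ 0.51340871 -0.20146689  0.        ] [169. 542.] [174. 507.] [246. 343.]
1.2 [ 0.5101416  -0.21006314  0.        ] [215. 559.] [215. 522.] [272. 353.]
1.3 [ 0.50774902 -0.21894261  0.        ] [262. 571.] [258. 533.] [298. 360.]
1.4 [ 0.50625485 -0.22801659  0.        ] [309. 579.] [301. 540.] [325. 364.]
1.5 [ 0.50567404 -0.23719439  0.        ] [358. 582.] [345. 543.] [352. 366.]
[0.552, -0.2383, 0.07] 0.97 [358. 321.]
```

View pics/w4b.png

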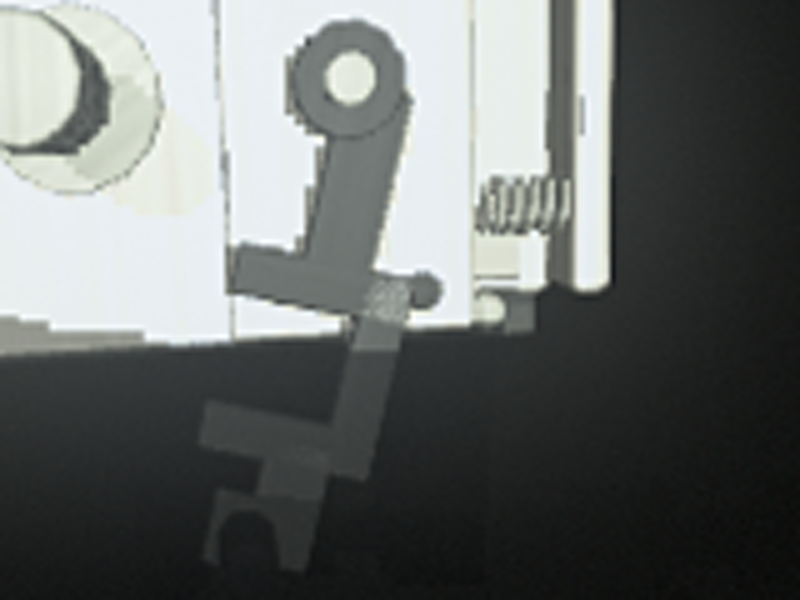

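The pin is seated, with its collar centred at about (80,98) in the crop. The keeper points at angle ≈1.3 and the black post base is at about (250,535). Next I turn the gripper 90° and come down over the post.

play_rows:
  translation:
    - [0,0,0]
    - [0,0,0]
    - [0,0,0]
    - [0,0,0]
    - [0,0,0]
    - [0,0,0]
    - [0,0,0]
    - [0,0,0]
    - [0,0,0]
    - [-0.0037,-0.0066,0]
    - [0,0,0.03]
    - [0,0,0.03]
    - [0,0,0.025]
    - [0,0,0]
  delta_rot:
    - [0,0,-10]
    - [0,0,-10]
    - [0,0,-10]
    - [0,0,-10]
    - [0,0,-10]
    - [0,0,-10]
    - [0,0,-10]
    - [0,0,-10]
    - [0,0,-10]
    - [0,0,0]
    - [0,0,0]
    - [0,0,0]
    - [0,0,0]
    - [0,0,0]
  grip: [0.3,0.3,0.3,0.3,0.3,0.3,0.3,0.3,0.3,0.3,0.3,0.3,0.3,0.3]

```text
clock: 15.58
tool_pos: [0.5064, -0.2167, 0.1722]
eef_rot: [0.708, 0.706, -0.001, -0.002]
contact_force: [-0.5, -0.8, 0.4]
opening: 0.651
finger_force: 0.0
```

```bash
python3 - <<'E'
from h import *
s=r.get_state();print(s["clock"],s["tool_pos"],s["eef_rot"],s["q"],s["contact_force"])
im=r.snapshot("wrist");cv2.imwrite("pics/w5b.png",cv2.resize(im,(800,600)))
k=np.array([.5079,-.2165,.096]);print(proj("wrist",k)*1.5625,proj("wrist",[.5945,-.184,.134])*1.5625)
E
```

```text
15.575 [ 0.50640392 -0.21665442  0.17223319] [ 0.70804098  0.7061689  -0.00108547 -0.00151092] [ 0.55066055  0.80970467 -0.39053802  1.88965638  0.55194746  0.55441493
 -0.21201832] [-0.47583402 -0.8397432   0.42948619]
[390.43333389 365.44927818] [679.51797861 314.95001173]
```

View pics/w5b.png

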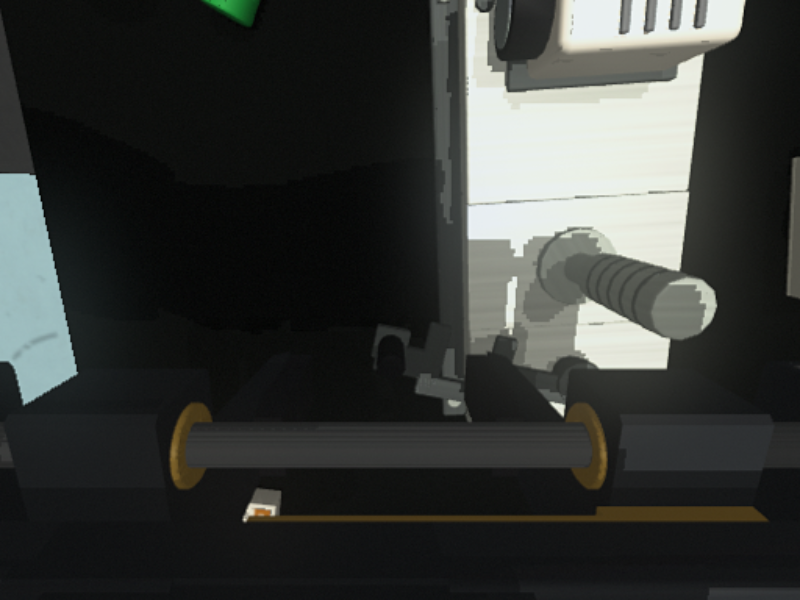

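The post is at about (391,355), within the open fingers and close to the prediction of (390,365). The pin stands seated at (683,308). I'll descend and pinch.

play_rows:
  translation:
    - [0.001,0.001,0.014]
    - [0,0,0.014]
    - [0,0,0]
    - [0,0,0]
    - [0,0,0]
    - [0,0,0]
    - [0,0,0]
    - [0,0,0]
    - [0,0,0]
    - [0,0,0]
  delta_rot:
    - [0,0,0]
    - [0,0,0]
    - [0,0,0]
    - [0,0,0]
    - [0,0,0]
    - [0,0,0]
    - [0,0,0]
    - [0,0,0]
    - [0,0,0]
    - [0,0,0]
  grip: [0.3,0.3,0.3,-1,-1,-1,-1,-1,-1,-1]
  squeeze: 10

```text
clock: 16.88
tool_pos: [0.5073, -0.2159, 0.1457]
eef_rot: [0.707, 0.707, -0.001, -0.001]
contact_force: [-3.6, 0.7, 4.0]
opening: 0.13
finger_force: 10.0
```

```bash
python3 - <<'E'
import numpy as np
y=np.radians(3.3);X=np.array([np.cos(y),np.sin(y)]);Y=np.array([-np.sin(y),np.cos(y)])
a=np.linspace(1.29,0.0,17);k=np.array([.5977,-.2364])+.092*(-np.sin(a)[:,None]*X+np.cos(a)[:,None]*Y)
d=np.diff(k,axis=0);print(k[0],k[-1]);print([[round(float(v[1]),4),round(float(v[0]),4),0] for v in d])
E
```

```text
[ 0.50798215 -0.21603563] [ 0.59240411 -0.14455255]
[[0.0072, 0.0019, 0], [0.007, 0.0025, 0], [0.0068, 0.0031, 0], [0.0065, 0.0036, 0], [0.0062, 0.0041, 0], [0.0058, 0.0046, 0], [0.0054, 0.005, 0], [0.005, 0.0055, 0], [0.0046, 0.0058, 0], [0.0041, 0.0062, 0], [0.0036, 0.0065, 0], [0.003, 0.0068, 0], [0.0025, 0.007, 0], [0.0019, 0.0072, 0], [0.0013, 0.0073, 0], [0.0007, 0.0074, 0]]
```

play_rows:
  translation:
    - [0.0072,0.0019,0]
    - [0.007,0.0025,0]
    - [0.0068,0.0031,0]
    - [0.0065,0.0036,0]
    - [0.0062,0.0041,0]
    - [0.0058,0.0046,0]
    - [0.0054,0.005,0]
    - [0.005,0.0055,0]
    - [0.0046,0.0058,0]
    - [0,0,0]
  delta_rot:
    - [0,0,0]
    - [0,0,0]
    - [0,0,0]
    - [0,0,0]
    - [0,0,0]
    - [0,0,0]
    - [0,0,0]
    - [0,0,0]
    - [0,0,0]
    - [0,0,0]
  grip: [-1,-1,-1,-1,-1,-1,-1,-1,-1,-1]

```text
clock: 18.12
tool_pos: [0.5444, -0.1578, 0.1454]
eef_rot: [0.706, 0.708, 0.001, -0.002]
contact_force: [-4.2, 5.1, 2.5]
opening: 0.132
finger_force: 10.0
```

play_rows:
  translation:
    - [0.0051,0.0057,0]
    - [0.0041,0.0065,0]
    - [0.003,0.0068,0]
    - [0.0025,0.007,0]
    - [0.0019,0.0072,0]
    - [0.0013,0.0073,0]
    - [0,0,0]
  delta_rot:
    - [0,0,0]
    - [0,0,0]
    - [0,0,0]
    - [0,0,0]
    - [0,0,0]
    - [0,0,0]
    - [0,0,0]
  grip: [-1,-1,-1,-1,-1,-1,-1]

```text
clock: 19.0
tool_pos: [0.5861, -0.1432, 0.1456]
eef_rot: [0.707, 0.707, 0.001, 0.0]
contact_force: [-1.5, 4.4, -3.2]
opening: 0.129
finger_force: 10.0
```

play_rows:
  translation:
    - [0.0006,0.004,0]
    - [0,0.003,0]
    - [0,0.001,0]
    - [0,0,0]
  delta_rot:
    - [0,0,0]
    - [0,0,0]
    - [0,0,0]
    - [0,0,0]
  grip: [-1,-1,-1,-1]

```text
clock: 19.5
tool_pos: [0.592, -0.143, 0.1455]
eef_rot: [0.707, 0.707, -0.001, -0.001]
contact_force: [-4.4, 4.1, -1.9]
opening: 0.129
finger_force: 10.0
```

play_rows:
  translation:
    - [0,0.0015,0]
    - [0,0.0015,0]
    - [0,0,0]
  delta_rot:
    - [0,0,0]
    - [0,0,0]
    - [0,0,0]
  grip: [-1,-1,-1]

```text
clock: 19.88
tool_pos: [0.5925, -0.1429, 0.1454]
eef_rot: [0.707, 0.707, -0.003, -0.003]
contact_force: [-9.0, 4.6, 2.8]
opening: 0.131
finger_force: 10.0
```

play_rows:
  translation:
    - [0,0.001,0]
    - [0,0,0]
    - [0,-0.002,0]
    - [0,0,0]
    - [0,0,0]
    - [0,0,0]
    - [0,0,-0.02]
    - [0,0,-0.04]
    - [0,0,-0.05]
    - [-0.03,0,-0.03]
    - [-0.03,0,0]
    - [0,0,0]
  delta_rot:
    - [0,0,0]
    - [0,0,0]
    - [0,0,0]
    - [0,0,0]
    - [0,0,0]
    - [0,0,0]
    - [0,0,0]
    - [0,0,0]
    - [0,0,0]
    - [0,0,0]
    - [0,0,0]
    - [0,0,0]
  grip: [-1,-1,-0.35,-0.35,-0.35,-0.35,-0.35,-0.35,-0.35,-0.35,-0.35,-0.35]

```text
clock: 21.38
tool_pos: [0.5945, -0.2066, 0.2858]
eef_rot: [0.709, 0.705, -0.001, 0.001]
contact_force: [-0.2, 0.3, -1.0]
opening: 0.325
finger_force: 0.0
```

```bash
python3 - <<'E'
from h import *
s=r.get_state();print(s["clock"],s["tool_pos"],s["opening"],s["contact_force"])
im=r.snapshot("wrist");cv2.imwrite("pics/w6.png",im)
p=proj("wrist",[.5945,-.183,.09]);x,y=np.clip(p.astype(int)-[80,60],0,[352,264]);print(p,x,y)
y0=np.radians(3.3);Y=np.array([-np.sin(y0),np.cos(y0),0]);h=np.array([.5945,-.183,0])
for n,q in(("knob",h+.037*Y+[0,0,.096]),("pivot",h-.055*Y+[0,0,.07]),("pin",h+[0,0,.134])):print(n,(proj("wrist",q)-[x,y])*5)
cv2.imwrite("pics/w6b.png",cv2.resize(im[y:y+120,x:x+160],None,fx=5,fy=5,interpolation=cv2.INTER_CUBIC))
E
```

```text
21.375 [ 0.59451138 -0.20664483  0.28585   ] 0.32458316691940653 [-0.22024293  0.32645975 -0.96720668]
[248.30501503 169.79131489] 168 109
knob [390.09694823 122.69866908]
pivot [415.85064091 523.07607068]
pin [401.53432338 346.52148082]
```

View pics/w6b.png

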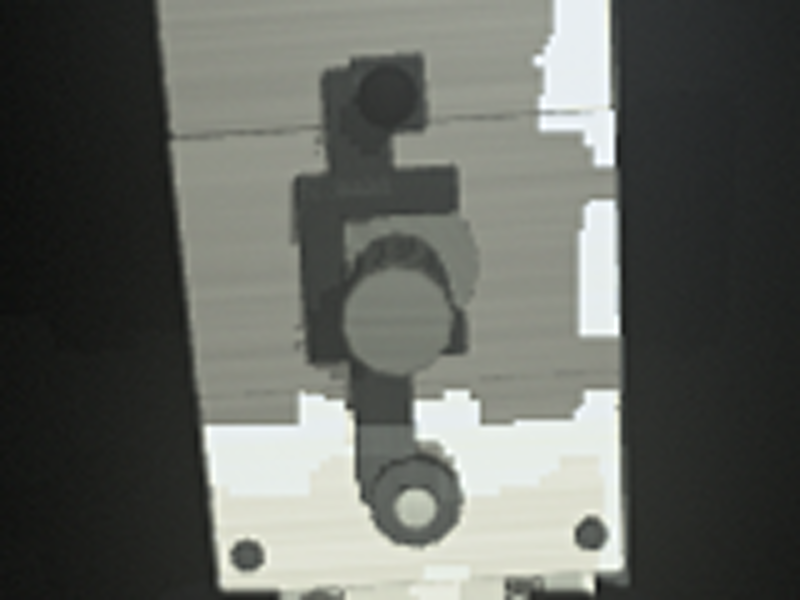

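The final view shows the fork round the neck over the collar, the post at (387,95) in line with the pivot at (415,507), and the pin seated at (400,320). The gripper is clear. Handing in.

```bash
python3 -c "
from plant import r
print(r.finish_job())"
```

```text
the job is handed in; nothing more can be done
None
```

The job is handed in: the drift pin is pushed home with its collar on the carriage, the keeper is closed to its stop round the pin's neck, and the gripper is clear. It took about 21 s of the 72 s allowed; the hand-in returned no verdict.

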